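# Weigh the brass pots on the hanging spring scale

### The job

The scale stand has lost its front foot: push the wooden wedge, thin end first, under the front edge of the stand's base until it jams tight, and leave it there. Then weigh the brass pots one at a time, smallest first: hang each by its bail on the hook of the spring scale, let go and wait until it hangs still for a good second, then take it off and stand it upright on the blue board, well clear of the board's edges. Lower the pots gently, so that the hook is never driven to the bottom of its travel, tip none over, and leave the other brassware alone.

Things in the scene. Friction and masses are not known exactly. Their poses are not given: they have to be found in the camera images.
- stand: green scale stand, fixed; origin on the table straight below the hook's seat, x away from the robot, y left, z up. Base plate 12 mm thick, from x = -110 mm (front edge) to +150, y = +-70; underside 11 mm, top 23 mm above the table. Rubber feet only at x = +60 and +130, so the front edge hangs clear. Steel column 22 mm thick, 560 high, at x = +130; an arm at z = 547 carries the spring tube
- base_front (a point): middle of the lower front edge of the stand's base plate, 11 mm above the table; x away from the robot as the stand's, y along the edge
- stand_frame (a joint): rocking of the stand on its feet, rad: 0 as it stands, grows as the wedge lifts the front edge (0.01 is 1.7 mm at the edge). Lifting is stiff: 1 to 2 N at the edge to start and 3.5 N more per mm
- wedge: wooden wedge 100 mm long, 40 wide; origin at the centre of its flat underside, z up, thin end towards +x. 3 mm thick at the thin end (x = +50 mm), rising evenly to 23 mm at the thick end (x = -50): it meets the stand's edge with about 40 mm of it underneath; a push of about 15 N jams it some 4 to 12 mm deeper and friction keeps it there
- wedge_tip (a point): middle of the wedge's thin end, on its underside
- hook (a joint): how far the scale's hook has dipped, m: 0 unloaded, 0.055 at the bottom stop; about 0.0045 m per 100 g, lightly damped, so that it bobs for 1 to 2 s
- hook_seat (a point): where a hung bail's axis rests in the hook; moves with it; 240 mm above the table when empty; x as the stand's. Steel wire hook 8 mm thick in the stand's x-z plane: V seat (underside 15 mm below), front tip 24 mm before and 20 mm above the seat, shank 36 mm behind it, straight up; mouth about 45 mm wide, open upwards. The 31 mm spring tube begins 165 mm above the empty seat
- small_pot: smallest lidded brass pot, 92 mm across, body 48 mm high, about 270 g, with a rigid bail (hoop handle that cannot fold) standing over it; origin at the centre of its underside, z up, y along the bail
- small_pot_bail (a point): middle of the small pot's bail bar, on its axis 130 mm above the pot's underside; axes as the pot's. The bar is straight and round, 9 mm thick, 104 mm long along y; the lid's knob ends 60 mm below it, so a hung bail is lifted out by 30 to 40 mm, no more, before drawing it forward
- medium_pot: middle-sized lidded brass pot, 111 mm across, body 57 mm high, about 360 g, with a rigid bail (hoop handle that cannot fold) standing over it; origin at the centre of its underside, z up, y along the bail
- medium_pot_bail (a point): middle of the medium pot's bail bar, on its axis 143 mm above the pot's underside; axes as the pot's. The bar is straight and round, 9 mm thick, 122 mm long along y; the lid's knob ends 60 mm below it, so a hung bail is lifted out by 30 to 40 mm, no more, before drawing it forward
- large_pot: largest lidded brass pot, 130 mm across, body 66 mm high, about 460 g, with a rigid bail (hoop handle that cannot fold) standing over it; origin at the centre of its underside, z up, y along the bail
- large_pot_bail (a point): middle of the large pot's bail bar, on its axis 157 mm above the pot's underside; axes as the pot's. The bar is straight and round, 9 mm thick, 140 mm long along y; the lid's knob ends 60 mm below it, so a hung bail is lifted out by 30 to 40 mm, no more, before drawing it forward
- display_board: blue painted board, 300 x 300 x 12 mm, fixed on the table; origin at the centre of its underside
- candlestick: brass candlestick, 210 mm high, foot 76 mm across; origin at the centre of its underside; leave alone
- footed_dish: brass dish on a foot, 120 mm across, 54 mm high; origin at the centre of its underside; leave alone
- incense_cup: small lidded brass cup, 60 mm across, 62 mm high; origin at the centre of its underside; leave alone

How it is judged:
On the way, in this order (a step that is already met when the one before it is completed fails the run):
1. the wedge is jammed under the front edge of the stand's base and let go (x of wedge_tip in the frame of stand above -0.08 m and y of wedge in the frame of stand between -0.06 and 0.06 m and contact force between wedge and stand above 2.5 N and height (world z) of wedge below 0.008 m and contact force between each of the arm, the fingers and wedge below 0.1 N), for 0.3 s.
2. the small pot hangs on the hook by its bail, let go and still, for 1 s (distance between small_pot_bail and hook_seat below 0.04 m and contact force between small_pot and stand above 1.5 N and linear speed of small_pot below 0.03 m/s and angular speed of small_pot below 0.3 rad/s and contact force between each of the fingers, the arm and small_pot below 0.1 N), for 1 s.
3. the medium pot hangs on the hook by its bail, let go and still, for 1 s (distance between medium_pot_bail and hook_seat below 0.04 m and contact force between medium_pot and stand above 1.5 N and linear speed of medium_pot below 0.03 m/s and angular speed of medium_pot below 0.3 rad/s and contact force between each of the fingers, the arm and medium_pot below 0.1 N), for 1 s.
4. the large pot hangs on the hook by its bail, let go and still, for 1 s (distance between large_pot_bail and hook_seat below 0.04 m and contact force between large_pot and stand above 1.5 N and linear speed of large_pot below 0.03 m/s and angular speed of large_pot below 0.3 rad/s and contact force between each of the fingers, the arm and large_pot below 0.1 N), for 1 s.
At the end, for the whole second after the job is handed in: Wedge let go, thin end 30 mm or more behind the base's front edge, pressed with over 2.5 N, within 60 mm of the middle; hook empty (dip under 4 mm); every pot at rest on the board, within 7 degrees of upright, its centre within 125 mm of the board's centre along each side (all of step 1 and value of joint hook below 0.004 m and angle between each of small_pot, medium_pot, large_pot's own z axis and vertical below 0.12 rad and linear speed of each of small_pot, medium_pot, large_pot below 0.02 m/s and x of small_pot in the frame of display_board between -0.125 and 0.125 m and y of small_pot in the frame of display_board between -0.125 and 0.125 m and z of small_pot in the frame of display_board between 0.006 and 0.018 m and x of medium_pot in the frame of display_board between -0.125 and 0.125 m and y of medium_pot in the frame of display_board between -0.125 and 0.125 m and z of medium_pot in the frame of display_board between 0.006 and 0.018 m and x of large_pot in the frame of display_board between -0.125 and 0.125 m and y of large_pot in the frame of display_board between -0.125 and 0.125 m and z of large_pot in the frame of display_board between 0.006 and 0.018 m); the robot touches nothing.
It fails at once if the hook is driven to within 5 mm of the bottom of its travel (dip over 50 mm) (value of joint hook above 0.05 m).
It fails at once if a pot is tipped over (more than 60 degrees) (angle between any of small_pot, medium_pot, large_pot's own z axis and vertical above 1.05 rad).
It fails at once if another piece of brassware is shifted by more than 30 mm or tipped (distance of any of candlestick, footed_dish, incense_cup from where it was at the start of the episode above 0.03 m or angle between any of candlestick, footed_dish, incense_cup's own z axis and vertical above 0.5 rad).
Of small_pot, medium_pot, large_pot only 2 to 3 are there at a start; the rules pass over those that are not, and their reading is None.
At some moment in a run one of wedge, small_pot, medium_pot, large_pot may be knocked a few centimetres aside while the robot is not near it.
It also fails if it takes over 210 s, if anything falls off the work surface, if the arm or the gripper's body presses on something with over 40 N, if the wrist force passes 120 N, or if a joint passes its speed limit or range.

### The arm

A 6-joint arm with a two-finger parallel gripper is mounted at the origin on the work surface. World frame = base frame: x ahead of the robot, y to its left, z up, the work surface at z = 0. Lengths are in m, angles in rad, forces in N, time in s.
With the tool pointing down it reaches from about 0.2 to 0.875 m from the base axis. Payload 3.4 kg.
Tool frame: the origin (TCP) lies between the finger pads; the fingertips stand r.nose_length ahead of it and the grasp point (between the pads) lies 11 mm behind it (r.nose_length is the distance from the TCP to the fingertips, in m); z points along the fingers, y is the line along which they close (so a half turn about z gives the same grasp; the last joint's range is limited). The gripper opens to 94 mm and grips with 3 to 60 N. Pads are 16 mm wide; open, the fingers measure 119 mm over their backs; the gripper's body (75 mm by 177 mm) begins 78 mm behind the grasp point.
Start: joints at [-1.243, 0.276, 1.505, -0, 1.361, -0.121], TCP at [0.249, -0.518, 0.213] pointing down, gripper open.
Joint ranges: [-2.89, 2.89], [-0.75, 2.08], [0.22, 2.7], [-1.18, 4.32], [0.11, 2.71], [-2.7, 2.7]. Speed limits (rad/s): [2.57, 2.57, 3.14, 3.14, 3.14, 3.14].

### API

Orientations are given as a unit quaternion [w, x, y, z].
In Python, from plant import r gives the robot as it stands. Calls block until the motion is done:
- r.move_to(position, orientation): joint-space move of the TCP to a pose.
- r.move_l(position, rot=None, vel=0.15, guard=None): straight line of the TCP; rot=None keeps the orientation; vel is the mean speed in m/s. With guard (N) it stops when the force on the tool has changed by that much, and returns True; else False.
- r.movej(angles): joint-space move.
- r.gripper_to(opening, f_grip=None): finger opening in m; f_grip is the grip in N (None keeps the last); returns when the fingers have stopped.
- r.hold(seconds).
- r.inverse_kinematics(position, orientation): joint angles nearest the present ones, or None.
- r.sense(): the state.
- r.snapshot(name): name is "scene" or "side" or "wrist"; returns (picture, depth): 400x640x3 uint8, red, green, blue; 400x640 float32, m along the optical axis (not along the pixel's ray), 0 where there is no reading.
- r.get_calibration(name): a dict with "fx", "fy", "cx", "cy" (pixels), "position" and "orientation" of the camera in the world. Camera axes: x right, y down, z forward; pixel columns grow to the right and rows downward; lengths in m; the calibration is good to about 2 mm. A picture is of the moment at which its call begins: read the wrist's pose just before it. get_calibration takes no time and is no camera call; for the wrist camera it gives the pose at the moment of the call.
A pose or a line that the arm cannot do raises r.PlanningError and nothing moves.
- r.sign_off(): hands the job in; it is judged then, once.
Trained networks look in the newest picture that a camera, given by its name, has taken for a name from the list of things; names that differ only in an ending like _2 or _b are one class to them, and where a whole thing is asked for, a point or a joint stands for the part that bears it (a point fixed in the world has none). Each returns a list of dicts, best first, with "conf" (0 to 1); they miss things now and then, are a little off and sometimes report something else, mostly with a low value. They report only what shows in the picture. A call takes as long as a camera call.
- r.spot_in(name, camera): "centre" ([column, row] in pixels, amid what is visible of it).
- r.pinpoint(name, camera): "centre" ([column, row] in pixels: a listed point, or the origin of a listed thing).
The state is a dict: "t": time; "joints": joint angles; "dq": joint speeds; "joint_efforts": joint torques, N m; "ee_pos": TCP position; "tool_rot": TCP orientation; "wrist_force": force on the tool from outside, world axes, zero at the start; "torque": the same for the moment, N m; "opening": finger opening in m; "finger_force": force on a finger pad.
Only numpy, scipy, OpenCV 4.12 (cv2) and the standard library are available. Lean on these libraries where they do the work, as an engineer would, in place of code of your own. Each camera call takes 0.05 s, during which the arm holds its last target. There are 200 camera calls.

## Working session

There is one attempt and no reset: what is moved stays moved. The work goes in short steps, each a Python script; the robot and the scene stay as the last script left them, time stands still between calls to the robot, and variables do not carry over. Pictures are saved under pics/ and viewed, at most 14 in all, crops included, and the job is handed in when it is done.

```bash
ls; mkdir -p pics
cat > h.py <<'E'
import numpy as np, cv2
from scipy.spatial.transform import Rotation as R
from plant import r
def rot(q): return R.from_quat([q[1],q[2],q[3],q[0]])
def quat(m): x=m.as_quat(); return [x[3],x[0],x[1],x[2]]
def down(yaw): # tool z down, tool y along world angle yaw
    y=np.array([np.cos(yaw),np.sin(yaw),0]); z=np.array([0,0,-1.]); x=np.cross(y,z)
    return quat(R.from_matrix(np.stack([x,y,z],1)))
def ray(cal,px):
    d=np.array([(px[0]-cal['cx'])/cal['fx'],(px[1]-cal['cy'])/cal['fy'],1.])
    return np.array(cal['position']),rot(cal['orientation']).apply(d)
def at_z(cal,px,z):
    o,d=ray(cal,px); return o+d*(z-o[2])/d[2]
def cloud(cal,dep):
    v,u=np.mgrid[0:400,0:640]
    P=np.stack([(u-cal['cx'])/cal['fx']*dep,(v-cal['cy'])/cal['fy']*dep,dep],-1)
    W=rot(cal['orientation']).apply(P.reshape(-1,3))+np.array(cal['position'])
    W=W.reshape(400,640,3); W[dep<=0]=np.nan; return W
def save(im,n): cv2.imwrite('pics/'+n+'.png',im[:,:,::-1])
E
cat > a.py <<'E'
from h import *
print(r.nose_length,r.sense())
Z=dict(wedge=0,wedge_tip=0,base_front=.011,hook_seat=.24,small_pot=0,small_pot_bail=.130,medium_pot=0,medium_pot_bail=.143,large_pot=0,large_pot_bail=.157,display_board=0,candlestick=0,footed_dish=0,incense_cup=0)
for c in ['scene','side']:
    im,d=r.snapshot(c); cal=r.get_calibration(c); save(im,c+'0'); np.save(c+'.npy',d)
    print(c,cal)
    for n,z in Z.items():
        for o in r.pinpoint(n,c)[:2]:
            print(n,np.round(o['centre'],1),round(o['conf'],2),at_z(cal,o['centre'],z).round(3))
E
python3 a.py
```

```text
pics
plant.py
0.008 {'t': 0.0, 'joints': array([-1.24300188e+00,  2.76564389e-01,  1.50606342e+00, -2.92128669e-05,
        1.36070895e+00, -1.20964831e-01]), 'dq': array([1.52683885e-05, 5.45033140e-04, 9.84954540e-04, 5.11209429e-04,
       1.29549046e-03, 6.87759842e-04]), 'joint_efforts': array([-1.08443621e-04, -4.04592776e+01, -2.37230462e+01,  6.99874805e-02,
        3.45413724e-02, -1.47586079e-04]), 'ee_pos': array([ 0.24929365, -0.51755837,  0.21264997]), 'tool_rot': array([-8.65923341e-04,  9.74931274e-01,  2.22504493e-01, -1.04229232e-04]), 'wrist_force': array([0.25983166, 1.04056674, 0.2054942 ]), 'torque': array([0.04392878, 0.01086804, 0.03349311]), 'finger_force': 0.0, 'opening': 0.09361007482878685}
scene {'fx': 421.14289590565, 'fy': 421.14289590565, 'cx': 310.80346984201964, 'cy': 192.7991177082459, 'position': array([1.37792627, 0.19821445, 0.94034716]), 'orientation': array([-0.24415247,  0.57713944,  0.71406612, -0.31210448])}
wedge [307.3 200.8] 0.87 [ 0.445 -0.029  0.   ]
wedge_tip [302.7 206. ] 0.6 [ 0.47  -0.038  0.   ]
base_front [298.2 221. ] 0.74 [ 0.546
[... 1168 characters left out ...]
[ 0.434 -0.041  0.011]
hook_seat [372. 171.] 0.97 [ 0.655 -0.007  0.24 ]
small_pot [315.  259.1] 0.23 [ 0.532 -0.028  0.   ]
medium_pot [300.7 163.9] 0.69 [0.478 0.421 0.   ]
medium_pot_bail [301.5 124.8] 0.88 [0.484 0.417 0.143]
large_pot [294.1 206.1] 0.7 [0.469 0.188 0.   ]
large_pot [274.1 258.2] 0.54 [ 0.432 -0.026 -0.   ]
large_pot_bail [291.1 155.9] 0.83 [0.465 0.2   0.157]
large_pot_bail [299.9 162.1] 0.49 [0.49  0.168 0.157]
display_board [308.6 379.1] 0.56 [ 0.525 -0.345  0.   ]
candlestick [401.9 210.4] 0.73 [0.774 0.171 0.   ]
footed_dish [425.5 312.6] 0.86 [ 0.77 -0.19  0.  ]
footed_dish [303.  123.8] 0.51 [0.474 0.721 0.   ]
incense_cup [223.5 299.6] 0.67 [ 0.333 -0.157  0.   ]
```

View pics/scene0.png

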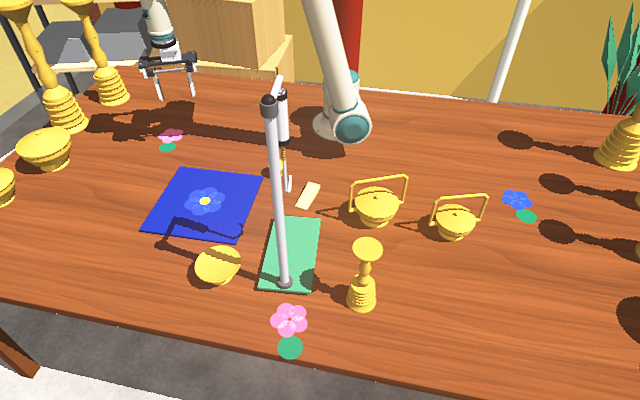

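View pics/side0.png

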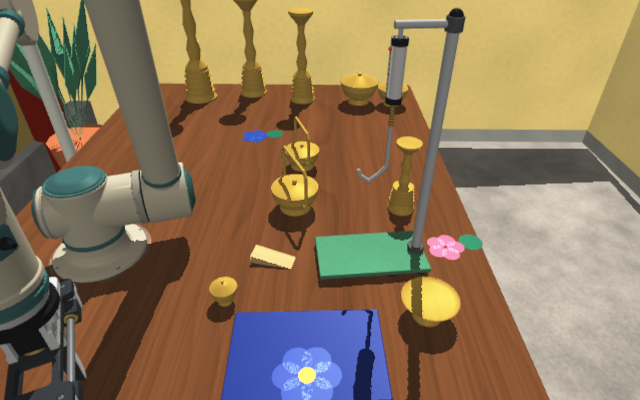

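The scene view shows two pots, at about (375,205) and (455,222). The wedge is at (308,195), pointing at the green base, with the board on the left and the cup at (223,291) in the side view. Next I'll fit the shapes from depth.

```bash
cat > b.py <<'E'
from h import *
def rect(P): 
    c,s,a=cv2.minAreaRect(P[:,:2].astype(np.float32)*1000); return np.round(c,1),np.round(s,1),round(a,1)
for c in ['scene','side']:
    im=cv2.imread(f'pics/{c}0.png'); d=np.load(c+'.npy'); cal=r.get_calibration(c); W=cloud(cal,d)
    hsv=cv2.cvtColor(im,cv2.COLOR_BGR2HSV).astype(int); H,S,V=hsv[...,0],hsv[...,1],hsv[...,2]; z=W[...,2]
    x,y=W[...,0],W[...,1]
    g=(H>55)&(H<90)&(S>60)&(z>.005)&(z<.04)&(x>.4)&(x<.9)&(abs(y)<.2)
    print(c,'base',rect(W[g]),np.median(z[g]))
    b=(H>105)&(H<130)&(S>120)&(z<.03)&(x>.2)&(y<0)&(z>-.01); print('board',rect(W[b]),np.median(z[b]))
    w=(z>.004)&(z<.035)&(x>.36)&(x<.52)&(abs(y+.03)<.065); print('wedge',w.sum(),rect(W[w]))
    for n,(px,py) in dict(med=(.48,.415),lar=(.467,.19)).items():
        m=(np.hypot(x-px,y-py)<.11)&(z>.01)
        P=W[m]; bar=P[P[:,2]>P[:,2].max()-.012]
        print(n,'ztop',np.percentile(P[:,2],99.5),'bar',rect(bar),'body',rect(P[(P[:,2]>.02)&(P[:,2]<.06)]))
    m=(z>.1)&(z<.5)&(abs(x-.65)<.07)&(abs(y+.02)<.08); P=W[m]
    for lo,hi in [(.2,.22),(.22,.24),(.24,.26),(.26,.28),(.28,.32),(.32,.38),(.42,.48)]:
        q=P[(P[:,2]>lo)&(P[:,2]<hi)]
        if len(q): print('hook',lo,len(q),q.mean(0).round(3),q.min(0).round(3),q.max(0).round(3))
E
python3 b.py
```

```text
scene base (array([667.5, -25.6]), array([260.4, 138.7]), 5.7) 0.023730642935958834
board (array([ 522.3, -345.5]), array([304.9, 301.9]), 2.1) 0.013213420146853116
wedge 392 (array([442.4, -29.7]), array([123.1, 146.3]), 87.8)
med ztop 0.14947243003915042 bar (array([485., 413.]), array([ 11.9, 137.7]), 18.1) body (array([484. , 412.5]), array([112.3, 111.6]), 64.5)
lar ztop 0.16368900008749956 bar (array([473.3, 185.5]), array([ 12.5, 156.7]), 25.5) body (array([497.6, 196.2]), array([ 70.4, 172.1]), 22.6)
hook 0.22 15 [ 0.643 -0.027  0.236] [ 0.636 -0.032  0.232] [ 0.657 -0.023  0.239]
hook 0.24 38 [ 0.638 -0.028  0.249] [ 0.621 -0.034  0.24 ] [ 0.678 -0.022  0.258]
hook 0.26 20 [ 0.676 -0.024  0.27 ] [ 0.624 -0.03   0.261] [ 0.688 -0.02   0.28 ]
hook 0.28 46 [ 0.684 -0.023  0.301] [ 0.681 -0.028  0.281] [ 0.687 -0.02   0.319]
hook 0.32 82 [ 0.684 -0.023  0.352] [ 0.68  -0.029  0.32 ] [ 0.688 -0.019  0.38 ]
hook 0.42 278 [ 0.692 -0.018  0.451] [ 0.677 -0.03   0.42 ] [ 0.698 -0.01   0.48 ]
side base (array([664.9, -25.3]), array([258.7, 144.7]), 5.7) 0.020959709614160937
board (arr
[... 213 characters left out ...]
20.1) body (array([481.5, 411.6]), array([114.9, 109.6]), 65.2)
lar ztop 0.1602266781061252 bar (array([470.8, 185.5]), array([  9.4, 156.4]), 25.0) body (array([471.8, 182.7]), array([118.9, 124.7]), 68.4)
hook 0.22 56 [ 0.646 -0.029  0.234] [ 0.626 -0.033  0.225] [ 0.662 -0.022  0.24 ]
hook 0.24 85 [ 0.649 -0.028  0.249] [ 0.618 -0.033  0.24 ] [ 0.681 -0.021  0.26 ]
hook 0.26 34 [ 0.68  -0.025  0.27 ] [ 0.675 -0.028  0.26 ] [ 0.685 -0.02   0.28 ]
hook 0.28 68 [ 0.681 -0.025  0.301] [ 0.677 -0.03   0.281] [ 0.685 -0.02   0.32 ]
hook 0.32 120 [ 0.68  -0.025  0.352] [ 0.676 -0.03   0.32 ] [ 0.685 -0.021  0.38 ]
hook 0.42 532 [ 0.678 -0.032  0.451] [ 0.665 -0.039  0.42 ] [ 0.695 -0.014  0.48 ]
```

```bash
cat > c.py <<'E'
from h import *
def wedge_fit():
    im,d=r.snapshot('wrist'); W=cloud(r.get_calibration('wrist'),d); save(im,'wr1')
    x,y,z=W[...,0],W[...,1],W[...,2]
    m=(z>.0045)&(z<.035)&(abs(x-.435)<.08)&(abs(y+.032)<.06); P=W[m]
    c,s,a=cv2.minAreaRect((P[:,:2]*1000).astype(np.float32)); a=np.radians(a)
    if s[0]<s[1]: a-=np.pi/2
    u=np.array([np.cos(a),np.sin(a)]); t=(P[:,:2]-np.array(c)/1000)@u
    k=np.polyfit(t,P[:,2],1)
    return np.array(c)/1000,s,np.degrees(a),k,(m.sum())
yaw=np.radians(-12.3)
r.move_to([.36,-.03,.24],down(yaw+np.pi/2)); r.hold(.2)
print(wedge_fit(), r.sense()['joints'].round(2))
E
python3 c.py
```

```text
(array([ 0.42547729, -0.03127466]), (39.50775909423828, 95.76075744628906), np.float64(-12.635124206542967), array([-0.17584676,  0.01218526]), np.int64(1749)) [-0.28 -0.07  1.84 -0.    1.37 -1.63]
```

View pics/wr1.png

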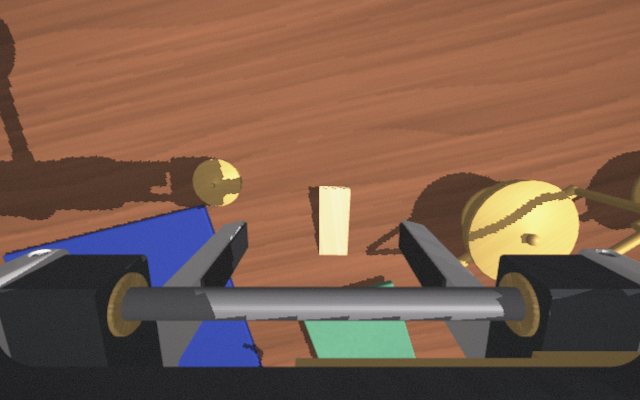

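The wrist view shows the wedge upright at (335,220), thin end towards the green base. The depth slope confirms this, so I'll grasp it and push it in.

```bash
cat > d.py <<'E'
from h import *
sy=np.radians(5.7); S0=np.array([.646,-.0275]); sx=np.array([np.cos(sy),np.sin(sy)])
wy=np.radians(-12.5); wc=np.array([.4275,-.0317]); wx=np.array([np.cos(wy),np.sin(wy)])
off=-.030
g=wc+off*wx
r.move_to([*g,.08],down(wy+np.pi/2)); 
print('guard',r.move_l([*g,.0115],vel=.06,guard=8),r.sense()['ee_pos'])
print('grip',r.gripper_to(.03,f_grip=40),r.sense()['opening'])
def tgt(tip): return S0+sx*(tip-.05+off)   # TCP for wedge tip at stand-x
q=down(sy+np.pi/2)
p=g.copy(); r.move_l([*p,.015],vel=.05)
a=tgt(-.125); r.move_l([*a,.015],rot=q,vel=.05)
r.move_l([*a,.0115],vel=.03); r.hold(.3)
s=r.sense(); print(s['wrist_force'],s['opening'])
f0=s['wrist_force']
hit=r.move_l([*tgt(-.045),.0115],vel=.02,guard=15)
s=r.sense(); e=s['ee_pos'][:2]-S0; print('hit',hit,s['ee_pos'],'tip x',e@sx+.05-off,s['wrist_force']-f0)
r.gripper_to(.07); r.hold(.2)
p=s['ee_pos'][:2]
r.move_l([*(p-sx*.06),.012],vel=.06)
r.gripper_to(0.0,f_grip=20); r.hold(.3); f0=r.sense()['wrist_force']
hit=r.move_l([*(p+sx*.02),.012],vel=.02,guard=15)
s=r.sense(); e=s['ee_pos'][:2]-S0; print('hit',hit,s['ee_pos'],'thick end ~',e@sx,s['wrist_force']-f0)
r.move_l([*(s['ee_pos'][:2]-sx*.06),.012],vel=.06)
r.move_l([*(s['ee_pos'][:2]-sx*.06),.25],vel=.2)
r.gripper_to(.094)
for c in ['side']:
    im,d=r.snapshot(c); save(im,c+'1'); np.save(c+'.npy',d); cal=r.get_calibration(c)
    cv2.imwrite('pics/side1c.png',cv2.resize(im[130:310,180:460,::-1],None,fx=2.5,fy=2.5))
print(r.sense()['t'])
E
python3 d.py
```

```text
guard False [ 0.3985322  -0.02529108  0.01177769]
grip False 0.039653629817164464
[ 0.31288849  0.1574272  -0.10494334] 0.03972925939483343
hit True [ 0.49535896 -0.04240913  0.01149888] tip x -0.07137697760301552 [-1.23769056 -0.99701528  3.27883758]
hit True [ 0.47158313 -0.04350888  0.01108181] thick end ~ -0.17514447434487976 [ 0.67878228  0.18565211 -0.94574235]
20.4833
```

View pics/side1c.png

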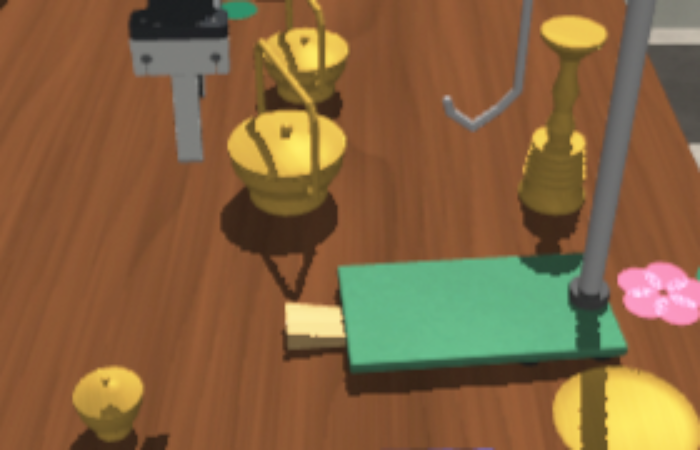

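The wedge is under the edge, straight, at (315,328) in the crop. It only seems about 3 mm past first contact, so I'll push once more and log the force.

```bash
cat > e.py <<'E'
from h import *
sy=np.radians(5.7); S0=np.array([.646,-.0275]); sx=np.array([np.cos(sy),np.sin(sy)])
r.gripper_to(0.0,f_grip=20)
b=S0-sx*.20
r.move_l([*b,.25],rot=down(sy+np.pi/2),vel=.2); r.move_l([*b,.012],vel=.15); r.hold(.4); f0=r.sense()['wrist_force']
def psh(k): return S0-sx*k
r.move_l([*psh(.180),.012],vel=.04)
k=.180
while k>.155:
    k-=.001; r.move_l([*psh(k),.012],vel=.02); r.hold(.1)
    s=r.sense(); f=-(s['wrist_force']-f0)[:2]@sx; print(round(k,3),((s['ee_pos'][:2]-S0)@sx).round(4),f.round(1))
    if f>17: break
r.move_l([*b,.012],vel=.06); r.move_l([*b,.27],vel=.2); r.gripper_to(.094)
im,d=r.snapshot('side'); save(im,'side2'); np.save('side.npy',d)
for c in ('scene','side'):
    if c=='scene': im,d=r.snapshot(c)
    W=cloud(r.get_calibration(c),d); x,y,z=W[...,0],W[...,1],W[...,2]
    m=(abs(x-.65)<.06)&(abs(y+.028)<.03)
    for lo,hi in [(.22,.24),(.24,.26),(.28,.36)]:
        q=W[m&(z>lo)&(z<hi)]; print(c,lo,len(q),q.mean(0).round(4),q.min(0).round(4),q.max(0).round(4))
    for n,z in (('hook_seat',.243),('large_pot_bail',.157),('medium_pot_bail',.143)):
      o=r.pinpoint(n,c)[:1]
      if o: print(n,o[0]['conf'],at_z(r.get_calibration(c),o[0]['centre'],z).round(4))
print(r.sense()['t'])
E
python3 e.py
```

```text
0.179 -0.1791 -0.9
0.178 -0.178 -0.5
0.177 -0.177 -0.2
0.176 -0.176 0.0
0.175 -0.175 -0.8
0.174 -0.1746 1.6
0.173 -0.1745 4.7
0.172 -0.1745 6.3
0.171 -0.1745 8.0
0.17 -0.1744 7.7
0.169 -0.1742 10.2
0.168 -0.1738 11.2
0.167 -0.1733 13.0
0.166 -0.1729 14.2
0.165 -0.1725 13.8
0.164 -0.1719 15.4
0.163 -0.1715 15.9
0.162 -0.1711 16.6
0.161 -0.1706 17.2
scene 0.22 14 [ 0.6461 -0.0274  0.2372] [ 0.6395 -0.0316  0.2342] [ 0.6575 -0.0229  0.2394]
scene 0.24 39 [ 0.6388 -0.028   0.249 ] [ 0.6227 -0.0335  0.24  ] [ 0.6767 -0.0216  0.2594]
scene 0.28 92 [ 0.6875 -0.0232  0.3203] [ 0.6839 -0.028   0.2812] [ 0.6905 -0.0197  0.359 ]
hook_seat 0.57 [ 0.6519 -0.0305  0.243 ]
large_pot_bail 0.9 [0.4637 0.1945 0.157 ]
medium_pot_bail 0.65 [0.4901 0.4074 0.143 ]e.py:20: RuntimeWarning: Mean of empty slice.
  q=W[m&(z>lo)&(z<hi)]; print(c,lo,len(q),q.mean(0).round(4),q.min(0).round(4),q.max(0).round(4))
  ret = um.true_divide(
Traceback (most recent call last):
  File "e.py", line 20, in <module>
    q=W[m&(z>lo)&(z<hi)]; print(c,lo,len(q),q.mean(0).round(4),q.min(0).round(4),q.max(0).round(4))
                                                               ~~~~~^^^
ValueError: zero-size array to reduction operation minimum which has no identity
```

```bash
cat >> h.py <<'E'
def fwd(yaw,pitch,flip=1): # tool z forward at yaw, pitched down; tool y in the vertical plane
    z=np.array([np.cos(yaw)*np.cos(pitch),np.sin(yaw)*np.cos(pitch),-np.sin(pitch)])
    x=flip*np.array([-np.sin(yaw),np.cos(yaw),0]); y=np.cross(z,x)
    return quat(R.from_matrix(np.stack([x,y,z],1)))
def tcp(bar,yaw,pitch,lat=0): # TCP for bar centre at grasp point, lateral offset lat (left +)
    z=np.array([np.cos(yaw)*np.cos(pitch),np.sin(yaw)*np.cos(pitch),-np.sin(pitch)])
    return np.array(bar)+.011*z+lat*np.array([-np.sin(yaw),np.cos(yaw),0])
E
cat > f.py <<'E'
from h import *
Y=np.radians
poses=dict(med=([.483,.411,.143],Y(19)),medhi=([.483,.411,.29],Y(19)),lar=([.472,.184,.157],Y(25)),larhi=([.472,.184,.3],Y(25)),hook=([.649,-.027,.28],Y(5.7)),hooklo=([.649,-.027,.22],Y(5.7)),pre=([.56,-.036,.28],Y(5.7)),
 b1=([.58,-.405,.155],Y(-35)),b1h=([.58,-.405,.29],Y(-35)),b2=([.455,-.28,.169],Y(-32)),b2h=([.455,-.28,.3],Y(-32)))
for p in (10,20,30,40):
  for f in (1,-1):
    print(p,f,{k:(None if (q:=r.inverse_kinematics(tcp(b,y,Y(p),.024),fwd(y,Y(p),f))) is None else q.round(1).tolist()) for k,(b,y) in poses.items()})
E
python3 f.py
```

```text
10 1 {'med': None, 'medhi': None, 'lar': None, 'larhi': None, 'hook': None, 'hooklo': None, 'pre': None, 'b1': None, 'b1h': None, 'b2': None, 'b2h': None}
10 -1 {'med': [1.0, 0.7, 2.5, 3.8, 1.4, -0.0], 'medhi': [1.0, 0.3, 2.3, 3.9, 1.0, -0.4], 'lar': None, 'larhi': [-0.1, -0.0, 2.7, 2.4, 1.0, 0.3], 'hook': [-0.4, 0.2, 2.5, 2.6, 1.0, 0.2], 'hooklo': [-0.4, 0.4, 2.5, 2.6, 1.2, 0.1], 'pre': [-0.6, 0.1, 2.6, 2.4, 1.1, 0.3], 'b1': [-0.7, 0.6, 2.5, 3.0, 1.3, 0.0], 'b1h': [-0.7, 0.3, 2.3, 3.0, 0.8, 0.1], 'b2': None, 'b2h': [-0.8, 0.0, 2.6, 2.8, 0.9, 0.1]}
20 1 {'med': None, 'medhi': [0.9, 0.1, 2.2, 4.2, 0.7, 2.4], 'lar': None, 'larhi': [-0.1, -0.2, 2.5, 2.1, 0.6, -2.4], 'hook': [-0.4, 0.1, 2.3, 2.3, 0.6, -2.6], 'hooklo': None, 'pre': [-0.5, -0.0, 2.5, 2.1, 0.7, -2.5], 'b1': None, 'b1h': None, 'b2': None, 'b2h': None}
20 -1 {'med': [0.9, 0.5, 2.4, 3.8, 1.0, -0.2], 'medhi': [0.9, 0.1, 2.2, 4.2, 0.7, -0.7], 'lar': None, 'larhi': [-0.1, -0.2, 2.5, 2.1, 0.6, 0.7], 'hook': [-0.4, 0.1, 2.3, 2.3, 0.6, 0.5], 'hooklo': [-0.4, 0.2, 2.4, 2.5, 0.8, 0.3], 'pre': [-0.5, -0.0, 2.5, 2.1, 0.7, 0.6], 'b1': [-
[... 1011 characters left out ...]
, -0.8], 'hook': [-0.3, 0.0, 2.0, 0.9, 0.4, -1.1], 'hooklo': [-0.3, 0.1, 2.1, 1.3, 0.3, -1.5], 'pre': [-0.4, -0.1, 2.2, 0.9, 0.5, -1.2], 'b1': [-0.7, 0.3, 2.1, 2.5, 0.1, -2.6], 'b1h': [-0.7, 0.1, 1.9, 0.3, 0.3, -0.4], 'b2': [-0.7, 0.0, 2.4, 2.4, 0.2, -2.6], 'b2h': [-0.7, -0.2, 2.2, 0.4, 0.3, -0.5]}
40 -1 {'med': None, 'medhi': [0.9, 0.1, 2.0, -0.9, 0.5, -1.9], 'lar': [0.1, 0.0, 2.5, 2.2, 0.3, 0.7], 'larhi': [0.1, -0.3, 2.2, 0.7, 0.5, 2.3], 'hook': [-0.3, 0.0, 2.0, 0.9, 0.4, 2.1], 'hooklo': [-0.3, 0.1, 2.1, 1.3, 0.3, 1.6], 'pre': [-0.4, -0.1, 2.2, 0.9, 0.5, 1.9], 'b1': [-0.7, 0.3, 2.1, 2.5, 0.1, 0.5], 'b1h': None, 'b2': [-0.7, 0.0, 2.4, 2.4, 0.2, 0.6], 'b2h': [-0.7, -0.2, 2.2, 0.4, 0.3, 2.7]}
```

```bash
sed -i 's/for p in (10,20,30,40)/for p in (45,50,55)/' f.py; python3 f.py
```

```text
45 1 {'med': None, 'medhi': [0.8, 0.1, 1.9, -0.7, 0.6, 0.9], 'lar': [0.1, -0.0, 2.4, 1.6, 0.2, -1.8], 'larhi': [0.1, -0.2, 2.1, 0.4, 0.5, -0.6], 'hook': [-0.3, 0.0, 2.0, 0.6, 0.5, -0.8], 'hooklo': [-0.3, 0.1, 2.1, 0.8, 0.3, -1.0], 'pre': [-0.4, -0.1, 2.1, 0.7, 0.5, -0.9], 'b1': None, 'b1h': [-0.7, 0.1, 1.8, 0.2, 0.4, -0.2], 'b2': [-0.7, 0.0, 2.3, 1.3, 0.1, -1.4], 'b2h': [-0.7, -0.2, 2.1, 0.2, 0.5, -0.3]}
45 -1 {'med': None, 'medhi': [0.8, 0.1, 1.9, -0.7, 0.6, -2.2], 'lar': [0.1, -0.0, 2.4, 1.6, 0.2, 1.3], 'larhi': [0.1, -0.2, 2.1, 0.4, 0.5, 2.5], 'hook': [-0.3, 0.0, 2.0, 0.6, 0.5, 2.4], 'hooklo': [-0.3, 0.1, 2.1, 0.8, 0.3, 2.1], 'pre': [-0.4, -0.1, 2.1, 0.7, 0.5, 2.2], 'b1': None, 'b1h': None, 'b2': [-0.7, 0.0, 2.3, 1.3, 0.1, 1.7], 'b2h': None}
50 1 {'med': [0.8, 0.2, 2.0, -1.0, 0.4, 1.3], 'medhi': [0.8, 0.1, 1.8, -0.5, 0.7, 0.8], 'lar': [0.1, -0.0, 2.3, 0.9, 0.3, -1.1], 'larhi': [0.1, -0.2, 2.0, 0.3, 0.7, -0.5], 'hook': [-0.2, 0.0, 1.9, 0.4, 0.6, -0.6], 'hooklo': [-0.2, 0.1, 2.0, 0.5, 0.4, -0.7], 'pre': [-0.3, -0.1, 2.0, 0.5, 0.6, -0.7], 'b1': [-0.7, 0.3, 2.0, 0.3, 0.2, -0.3], 'b1h'
[... 576 characters left out ...]
.6], 'lar': [0.2, -0.0, 2.2, 0.5, 0.4, -0.7], 'larhi': [0.2, -0.2, 2.0, 0.2, 0.8, -0.4], 'hook': [-0.2, 0.1, 1.8, 0.3, 0.7, -0.5], 'hooklo': [-0.2, 0.1, 1.9, 0.3, 0.6, -0.6], 'pre': [-0.3, -0.1, 1.9, 0.3, 0.7, -0.6], 'b1': [-0.7, 0.3, 1.9, 0.1, 0.4, -0.2], 'b1h': [-0.7, 0.2, 1.7, 0.1, 0.7, -0.1], 'b2': [-0.7, 0.0, 2.2, 0.2, 0.4, -0.3], 'b2h': [-0.7, -0.1, 1.9, 0.1, 0.7, -0.2]}
55 -1 {'med': [0.8, 0.2, 2.0, -0.6, 0.4, -2.2], 'medhi': [0.8, 0.1, 1.7, -0.4, 0.8, -2.5], 'lar': [0.2, -0.0, 2.2, 0.5, 0.4, 2.5], 'larhi': None, 'hook': [-0.2, 0.1, 1.8, 0.3, 0.7, 2.7], 'hooklo': [-0.2, 0.1, 1.9, 0.3, 0.6, 2.6], 'pre': [-0.3, -0.1, 1.9, 0.3, 0.7, 2.6], 'b1': None, 'b1h': None, 'b2': None, 'b2h': None}
```

```bash
cat >> h.py <<'E'
P=np.radians(53); SY=np.radians(5.7); sx=np.array([np.cos(SY),np.sin(SY)])
def barfit(px,py,zb,rad=.095,cams=('scene','side'),tol=.012):
    out=[]
    for c in cams:
        im,d=r.snapshot(c); W=cloud(r.get_calibration(c),d)
        Q=W[(np.hypot(W[...,0]-px,W[...,1]-py)<rad)&(abs(W[...,2]-zb)<tol)]
        if len(Q)<15: print(c,'few',len(Q)); continue
        ce,s,a=cv2.minAreaRect((Q[:,:2]*1000).astype(np.float32)); a+=90 if s[1]>s[0] else 0
        a=(a-90+90)%180-90   # yaw of pot x axis
        print(c,len(Q),np.round(ce,1),np.round(s,1),round(a,1),'ztop',np.percentile(Q[:,2],95).round(4))
        out.append([ce[0]/1000,ce[1]/1000,a])
    return np.mean(out,0)
def pick(bar,yaw,lat=.024,back=.07):
    q=fwd(yaw,P); t=tcp(bar,yaw,P,lat); b=tcp(bar,yaw,P,lat)-rot(q).apply([0,0,back])
    r.gripper_to(.06); r.move_to(b,q); h=r.move_l(t,vel=.08,guard=10)
    r.gripper_to(.0,f_grip=60); r.hold(.2); s=r.sense(); print('picked',h,s['opening'],s['finger_force'],s['ee_pos']); return s
def go(bar,yaw,lat=.024,vel=.15,**k): return r.move_l(tcp(bar,yaw,P,lat),rot=fwd(yaw,P),vel=vel,**k)
def look(c,n,box=None):
    im,d=r.snapshot(c)
    if box: u,v,w,h=box; im=cv2.resize(im[v:v+h,u:u+w],None,fx=2.5,fy=2.5)
    save(im,n)
E
cat > g.py <<'E'
from h import *
f=barfit(.483,.411,.143); print(f)
x,y,a=f; a=np.radians(a)
assert np.hypot(x-.483,y-.411)<.06 and abs(a-.33)<.3
w0=r.sense()['wrist_force']
# staging above, away from the large pot
r.move_to(tcp([x,y,.143],a,P,.024)-rot(fwd(a,P)).apply([0,0,.16]),fwd(a,P))
s=pick([x,y,.143],a)
go([x,y,.165],a,vel=.06); r.hold(.5); s=r.sense(); print('load',(s['wrist_force']-w0),s['opening'])
go([x,y,.35],a)
S=np.array([.649,-.0272]); pre=S-.11*sx
go([*(pre+[-.03,.15]),.35],SY,vel=.2)
go([*pre,.35],SY); go([*pre,.278],SY,vel=.08); r.hold(.4)
look('side','side3',(200,60,300,240)); print(r.sense()['t'],r.sense()['opening'])
E
python3 g.py
```

```text
scene 181 [483.9 413.1] [ 11.5 153.9] 18.0 ztop 0.1487
side 81 [482.3 409.7] [  8.7 142. ] 19.2 ztop 0.146
[ 0.48312465  0.41139005 18.60178852]
picked False 0.007130472982048356 59.660804271698 [0.48151632 0.435966   0.1337544 ]
load [ 0.21157708  0.01470724 -3.23336203] 0.007559577234453865
48.0667 0.007520508670641969
```

View pics/side3.png

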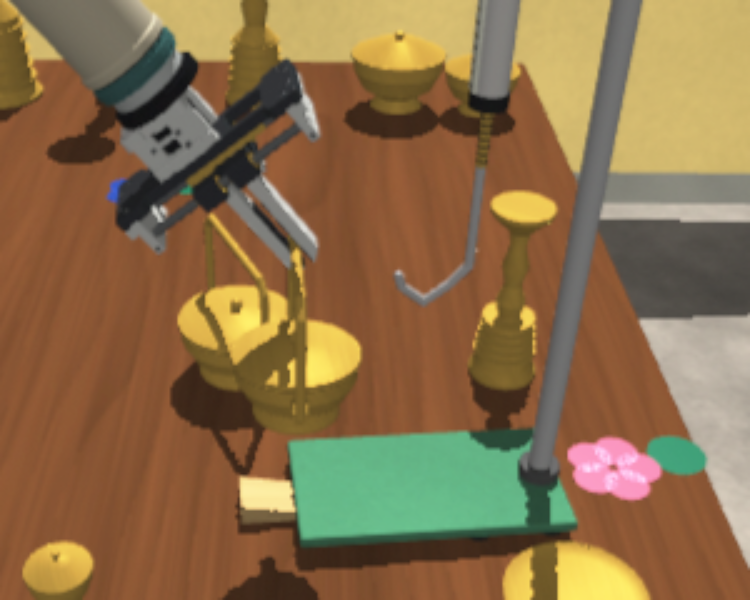

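The pot hangs upright in the gripper, bar at (297,260) in the crop, in front of the hook tip at (398,275). I'll check the bar height by depth, then enter and lower.

```bash
cat > hang.py <<'E'
from h import *
import sys
dip=float(sys.argv[1]); tag=sys.argv[2]
S=np.array([.649,-.0272]); pre=S-.11*sx
im,d=r.snapshot('side'); W=cloud(r.get_calibration('side'),d)
# right half of the bar (free of fingers): bar top height and x
rel=(W[...,:2]-pre); X=rel@sx; Yl=rel@np.array([-sx[1],sx[0]])
m=(abs(X)<.02)&(Yl>-.045)&(Yl<-.005)&(abs(W[...,2]-.278)<.025); Q=W[m]
print('bar',m.sum(),'top',np.percentile(Q[:,2],95),'x',X[m].mean())
top=np.percentile(Q[:,2],95); assert .268<top<.295
if len(sys.argv)>3: raise SystemExit
go([*S,.278],SY,vel=.05)
w0=r.sense()['wrist_force']
go([*S,.245],SY,vel=.04); go([*S,.242-dip],SY,vel=.02); r.hold(.5)
print('dforce',r.sense()['wrist_force']-w0)
r.gripper_to(.05); r.hold(.2)
q=fwd(SY,P); t=tcp([*S,.242-dip],SY,P,.024)-rot(q).apply([0,0,.09])
r.move_l(t,vel=.08)
def cen():
    im,d=r.snapshot('side'); W=cloud(r.get_calibration('side'),d)
    Q=W[(np.hypot(*(W[...,:2]-S).transpose(2,0,1))<.075)&(W[...,2]>.05)&(W[...,2]<.16)]; return Q.mean(0)
for i in range(6): r.hold(.45 if i else 1.5); print(cen().round(4))
r.hold(1.0); look('side','hang_'+tag,(200,60,300,240)); print(r.sense()['t'])
E
python3 hang.py .017 med
```

```text
bar 41 top 0.2860530244696222 x -0.0027778984917906113
dforce [0.73056096 1.34321996 2.64826611]
[ 0.6428 -0.0361  0.1378]
[ 0.6434 -0.0423  0.1368]
[ 0.6443 -0.0493  0.1373]
[ 0.6434 -0.0425  0.137 ]
[ 0.6431 -0.0397  0.1372]
[ 0.6435 -0.0434  0.1371]
60.475
```

View pics/hang_med.png

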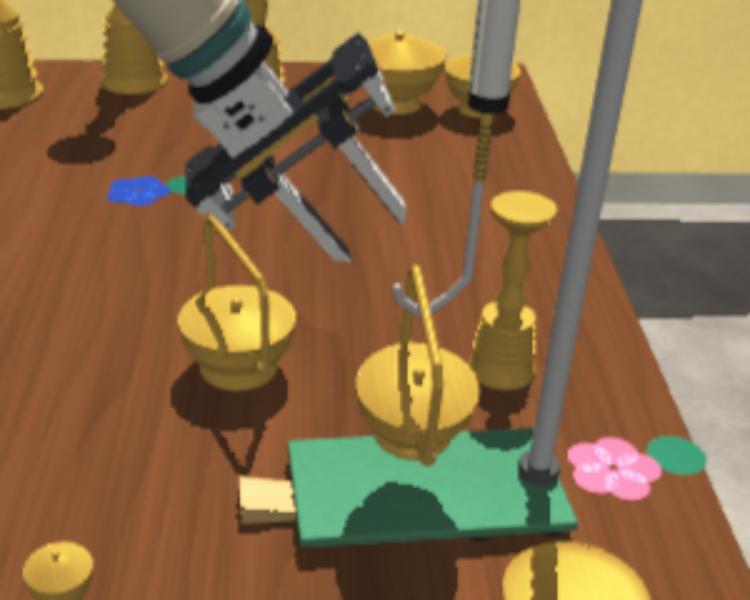

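The medium pot hangs in the hook at (415,290), with the gripper clear. There is a small residual sway, so I'll wait and sample it, then measure the bar.

```bash
cat > i.py <<'E'
from h import *
import sys
S=np.array([.649,-.0272]); zb=float(sys.argv[1])
def cen():
    im,d=r.snapshot('side'); W=cloud(r.get_calibration('side'),d)
    Q=W[(np.hypot(*(W[...,:2]-S).transpose(2,0,1))<.075)&(W[...,2]>.05)&(W[...,2]<.16)]; return Q.mean(0)
r.hold(1.5)
for k in range(9): print(cen().round(4)); r.hold(.12)
r.hold(1)
for c in ('scene','side'):
    im,d=r.snapshot(c); W=cloud(r.get_calibration(c),d); rel=W[...,:2]-S; X=rel@sx; Y=rel@np.array([-sx[1],sx[0]])
    for lo,hi in ((-.05,-.01),(.01,.05)):
        m=(abs(X)<.025)&(Y>lo)&(Y<hi)&(abs(W[...,2]-zb)<.02); Q=W[m]
        print(c,lo,m.sum(),'X',X[m].mean().round(4),'Y',Y[m].mean().round(4),'top',np.percentile(Q[:,2],[50,95]).round(4))
print(r.sense()['t'])
E
python3 i.py .226
```

```text
[ 0.6434 -0.0426  0.137 ]
[ 0.6435 -0.0427  0.1369]
[ 0.6434 -0.0428  0.137 ]
[ 0.6433 -0.0425  0.1371]
[ 0.6434 -0.0425  0.137 ]
[ 0.6434 -0.0428  0.1369]
[ 0.6434 -0.0427  0.137 ]
[ 0.6434 -0.0426  0.137 ]
[ 0.6434 -0.0426  0.137 ]
scene -0.05 16 X 0.0004 Y -0.0274 top [0.2268 0.2308]
scene 0.01 63 X 0.0023 Y 0.0305 top [0.234  0.2377]
side -0.05 56 X -0.0034 Y -0.0303 top [0.2243 0.2275]
side 0.01 44 X -0.0017 Y 0.0301 top [0.2326 0.2352]
64.575
```

The pot is still. The bar leans about 7°, left side up, so I'll regrasp with the tool rolled to match and level it afterwards.

```bash
cat > place.py <<'E'
from h import *
import sys
zc,slope,hb,bx,by,yaw,tag=[float(v) for v in sys.argv[1:7]]+[sys.argv[7]]
S=np.array([.649,-.0272]); yaw=np.radians(yaw); lat=.024
roll=R.from_rotvec(slope*np.array([*sx,0])); q=quat(roll*rot(fwd(SY,P))); zt=rot(q).apply([0,0,1.])
left=np.array([-sx[1],sx[0],0])
t=np.array([*S,zc])+lat*left+[0,0,lat*slope]+.011*zt
r.gripper_to(.05); r.move_l(t-.09*zt,rot=q,vel=.1); print('hit',r.move_l(t,vel=.06,guard=8))
r.gripper_to(0,f_grip=60); r.hold(.3); s=r.sense(); print(s['opening'],s['finger_force'],s['ee_pos']-t); w0=s['wrist_force']
T=lambda v: np.array(t)+v
dz=.244+.036-zc
r.move_l(T([0,0,dz]),vel=.05); r.hold(.3); print('load',r.sense()['wrist_force']-w0)
f=np.array([*(-.12*sx),dz]); r.move_l(T(f),vel=.08)
pre=S-.12*sx; go([*pre,.35],SY)
a=np.array([.522,-.345]); b=a+[bx,by]
go([*((pre+b)/2+[-.03,0]),.35],(SY+yaw)/2,vel=.2); go([*b,.33],yaw,vel=.2); go([*b,hb+.03],yaw,vel=.12); r.hold(.3)
print('touch',go([*b,hb-.008],yaw,vel=.02,guard=2.5),r.sense()['ee_pos']-tcp([*b,hb],yaw,P,lat))
look('side','place_'+tag)
r.gripper_to(.05); r.hold(.2)
q=fwd(yaw,P); tt=r.sense()['ee_pos']-rot(q).apply([0,0,.1]); r.move_l(tt,vel=.1); r.move_l(tt+[0,0,.15],vel=.2)
print(barfit(*b,hb)); look('scene','placed_'+tag); print(r.sense()['t'])
E
python3 place.py .2283 .126 .155 .06 -.06 -35 med
```

```text
hit False
0.007243205351805103 59.83648717403412 [-0.00053326  0.00020162 -0.00045645]
load [ 4.44184172 -0.25409941 -2.8586725 ]
touch True [0.00019156 0.00040955 0.00160417]
scene 123 [ 575.3 -413.1] [150.9   9. ] -37.6 ztop 0.1623
side 542 [ 574.3 -411.1] [145.9   9.3] -37.3 ztop 0.159
[  0.57480368  -0.41207774 -37.44186974]
79.9917
```

View pics/placed_med.png

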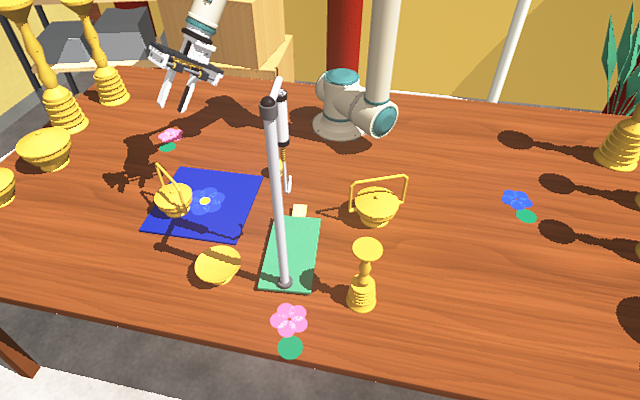

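The medium pot stands upright on the board at (173,200). Next is the large one. At the pre-hook pose I'll measure the bar's sideways centring.

```bash
cat > j.py <<'E'
from h import *
f=barfit(.471,.186,.157,rad=.105); print(f)
x,y,a=f; a=np.radians(a)
assert np.hypot(x-.471,y-.186)<.06 and abs(a-.44)<.3
w0=r.sense()['wrist_force']
r.move_to(tcp([x,y,.157],a,P,.024)-rot(fwd(a,P)).apply([0,0,.16]),fwd(a,P))
pick([x,y,.157],a)
go([x,y,.18],a,vel=.06); r.hold(.5); s=r.sense(); print('load',(s['wrist_force']-w0),s['opening'])
go([x,y,.33],a)
S=np.array([.649,-.0272]); pre=S-.11*sx
go([*(pre+[-.03,.1]),.33],SY,vel=.2)
go([*pre,.33],SY); go([*pre,.278],SY,vel=.08); r.hold(.4)
for c in ('side','scene'):
    im,d=r.snapshot(c); W=cloud(r.get_calibration(c),d); rel=W[...,:2]-pre; X=rel@sx; Y=rel@np.array([-sx[1],sx[0]]); Z=W[...,2]
    m=(abs(X)<.03)&(abs(Y)<.1)&(abs(Z-.278)<.03)
    for lo in np.arange(-.09,.09,.02):
        k=m&(Y>lo)&(Y<=lo+.02)
        if k.sum()>2: print(c,lo.round(2),k.sum(),X[k].mean().round(4),np.percentile(Z[k],95).round(4))
    # pot body: centre from rim extents
    k=(np.hypot(X,Y)<.1)&(Z>.12)&(Z<.2); print(c,'body X',np.percentile(X[k],[1,99]).round(3),'Y',np.percentile(Y[k],[1,99]).round(3))
    o=r.pinpoint('large_pot_bail',c)[:1]
    if o: p=at_z(r.get_calibration(c),o[0]['centre'],.278); print(o[0]['conf'],(p[:2]-pre)@sx,(p[:2]-pre)@np.array([-sx[1],sx[0]]))
look('side','side4',(200,60,300,240)); print(r.sense()['t'],r.sense()['opening'])
E
python3 j.py
```

```text
scene 191 [472.9 185.4] [ 12.8 168.6] 24.7 ztop 0.163
side 52 [492.9 135.7] [ 7.5 61.7] 26.7 ztop 0.16
[ 0.48290996  0.16057453 25.71140766]
picked False 0.007193956287038254 59.97053325176239 [0.47911649 0.18499594 0.14874947]
load [ 0.22224277  0.51243761 -3.40662561] 0.00755520012070642
side -0.07 50 -0.0007 0.2719
side -0.05 42 -0.001 0.2815
side -0.03 23 -0.0007 0.2817
side -0.01 24 -0.0004 0.2816
side 0.01 308 -0.0067 0.3057
side 0.03 13 -0.0028 0.307
side 0.07 5 0.0032 0.2795
side body X [-0.06   0.059] Y [-0.057  0.081]
0.7 -0.0003585896476169164 0.0472555935751483
scene -0.05 5 0.0027 0.2819
scene -0.03 17 0.0029 0.2847
scene -0.01 29 0.0032 0.2837
scene 0.01 123 0.0096 0.3072
scene 0.03 64 0.0004 0.3029
scene 0.05 26 0.0038 0.2835
scene 0.07 26 0.0042 0.2834
scene body X [-0.056  0.065] Y [-0.035  0.093]
0.55 0.0055196581183553275 0.03022107596387725
90.1 0.007405148660134728
```

View pics/side4.png

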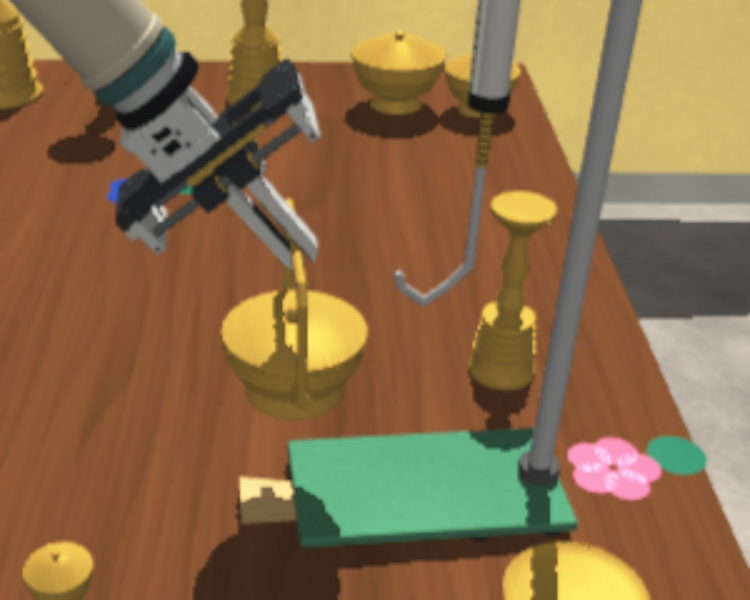

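The side fit was cut off by occlusion, so the grip ended up at the bar's middle and the hook can't enter. I'll set the pot back down where it stood and regrasp it off-centre.

```bash
cat > k.py <<'E'
from h import *
S=np.array([.649,-.0272]); pre=S-.11*sx
x,y,a=.48291,.16057,np.radians(25.711)
go([*pre,.33],SY); go([*(pre+[-.03,.1]),.33],SY,vel=.2); go([x,y,.33],a,vel=.2); go([x,y,.17],a,vel=.12); r.hold(.2)
print('touch',go([x,y,.150],a,vel=.02,guard=2.5),r.sense()['ee_pos'])
r.gripper_to(.06); r.hold(.2)
q=fwd(a,P); t=r.sense()['ee_pos']-rot(q).apply([0,0,.1]); r.move_l(t,vel=.1); r.move_l(t+[-.05,-.1,.1],vel=.2)
f=barfit(.4725,.185,.157,rad=.105,cams=('scene',)); print(f)
look('scene','sc5',(250,80,300,240)); print(r.sense()['t'])
E
python3 k.py
```

```text
touch True [0.47893769 0.18464914 0.14917826]
scene 188 [472.8 183.4] [ 10.6 168.6] 25.1 ztop 0.1633
[ 0.47281879  0.18343578 25.10066795]
97.5667
```

View pics/sc5.png

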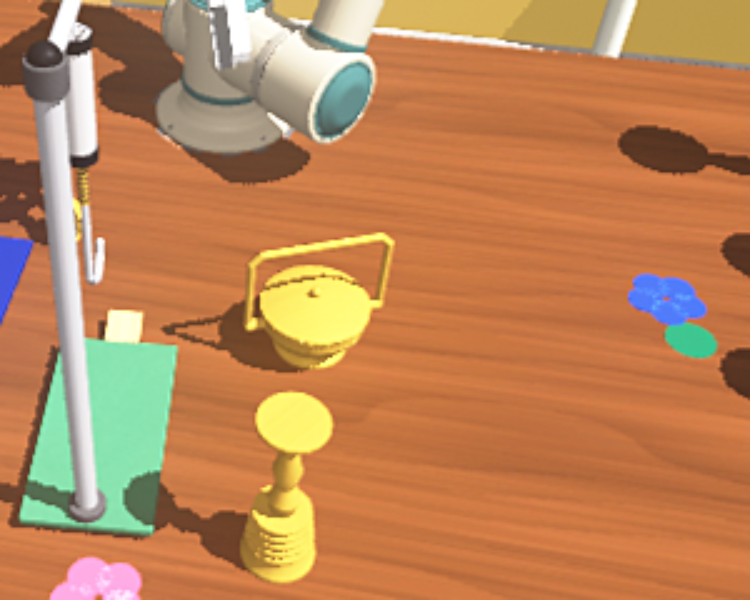

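The large pot stands upright at (315,310), bar unobstructed. I'll regrasp with the off-centre grip.

```bash
sed -e "s/^f=barfit.*/f=[.4722,.184,25.1]/" -e "s/'side4'/'side5'/" j.py > j2.py; python3 j2.py
```

```text
picked False 0.007220981949874535 60.00066339969635 [0.46770351 0.20857838 0.14799286]
load [ 0.15553333  1.24671574 -4.60617388] 0.007472765464073434
side -0.09 81 -0.0003 0.2772
side -0.07 27 -0.0004 0.2808
side -0.05 28 -0.0009 0.2811
side -0.03 24 -0.0005 0.2811
side -0.01 23 -0.0008 0.2812
side 0.01 298 -0.0065 0.3059
side 0.03 15 -0.0028 0.3006
side 0.07 4 -0.0034 0.2575
side body X [-0.061  0.058] Y [-0.083  0.081]
0.57 -0.0025592126727199682 0.012074988185000468
scene -0.09 31 0.0036 0.2756
scene -0.05 6 0.004 0.2836
scene -0.03 16 0.0032 0.2853
scene -0.01 27 0.0032 0.2848
scene 0.01 120 0.01 0.3065
scene 0.03 60 -0.0005 0.3039
scene 0.05 30 0.0023 0.2853
scene 0.07 44 0.003 0.2818
scene body X [-0.059  0.064] Y [-0.08   0.085]
0.85 -0.00859374103346014 0.0059278773091062595
106.4083 0.006973663817630894
```

```bash
python3 hang.py .021 lar && python3 i.py .222
```

```text
bar 50 top 0.2809911721949424 x -0.0007344263939372696
dforce [-0.69226785 -0.32873373  2.94255816]
[ 0.6421 -0.0475  0.1262]
[ 0.6423 -0.0475  0.1262]
[ 0.6422 -0.0474  0.1261]
[ 0.6422 -0.0473  0.1262]
[ 0.6422 -0.0473  0.1262]
[ 0.6422 -0.0474  0.1261]
119.0167
[ 0.6422 -0.0474  0.1261]
[ 0.6423 -0.0474  0.1262]
[ 0.6422 -0.0474  0.1261]
[ 0.6422 -0.0474  0.1262]
[ 0.6422 -0.0474  0.1261]
[ 0.6421 -0.0473  0.1261]
[ 0.6422 -0.0474  0.1262]
[ 0.6423 -0.0474  0.1261]
[ 0.6422 -0.0474  0.1262]
scene -0.05 17 X 0.0011 Y -0.0304 top [0.2266 0.2287]
scene 0.01 58 X 0.0019 Y 0.0303 top [0.2252 0.2277]
side -0.05 48 X -0.0033 Y -0.0309 top [0.2233 0.2252]
side 0.01 39 X -0.0022 Y 0.0293 top [0.2228 0.224 ]
123.1167
```

View pics/hang_lar.png

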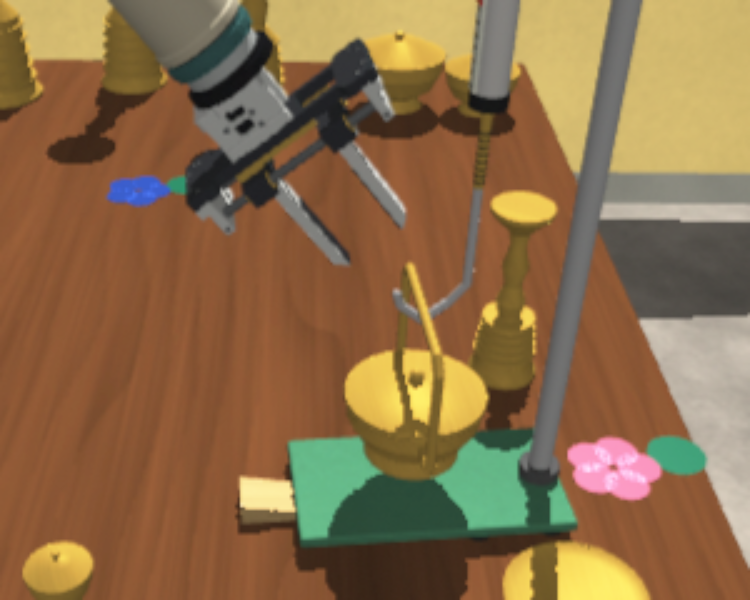

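The large pot hangs level and still at (420,300), so I'll place it on the near-left part of the board.

```bash
python3 place.py .2218 0 .169 -.062 .062 -32 lar
python3 - <<'E'
from h import *
s=r.sense(); print(s['ee_pos'])
print(barfit(.575,-.412,.155,rad=.08))
for c in ('scene','side'):
    im,d=r.snapshot(c); W=cloud(r.get_calibration(c),d); S=np.array([.649,-.0272])
    m=(abs(W[...,0]-.649)<.06)&(abs(W[...,1]+.027)<.03)&(W[...,2]>.19)&(W[...,2]<.26); print(c,np.nanmin(W[m][:,2]))
    if c=='side': save(im,'end')
E
```

```text
hit False
0.007220667528283969 59.93940532207489 [-0.00046617  0.00013917 -0.00044352]
load [ 2.47525729 -0.82869545 -4.22866168]
touch True [1.82828571e-05 3.39311472e-04 7.41109994e-04]
scene 129 [ 461.9 -278.1] [165.1  10.7] -33.6 ztop 0.1762
side 459 [ 457.7 -279.9] [169.4   9.8] -33.7 ztop 0.1728
[  0.45981767  -0.27896922 -33.65564346]
137.9167
[ 0.42477764 -0.23166862  0.38586543]
scene 126 [ 576.6 -411.4] [150.    9.3] -37.4 ztop 0.1622
side 539 [ 574.4 -410.9] [146.3   9.9] -37.5 ztop 0.159
[  0.5755098   -0.4111868  -37.47514725]
scene 0.2334295367961876
side 0.22565543798902554
```

View pics/placed_lar.png

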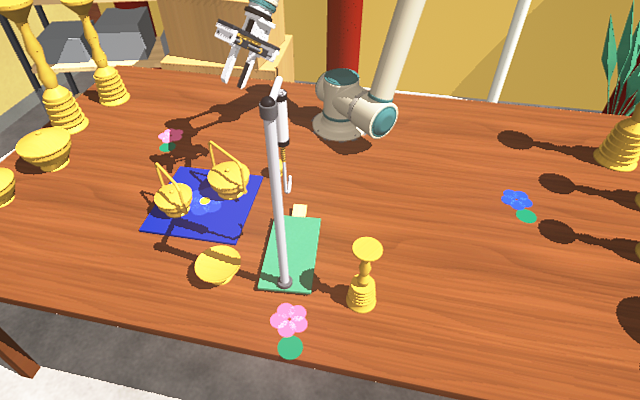

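View pics/end.png

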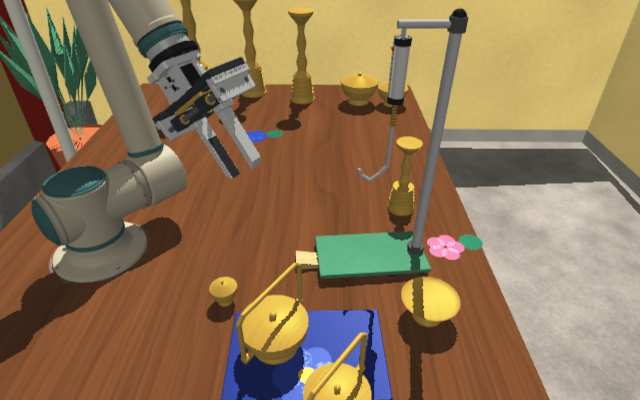

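Both pots stand upright on the board, at (230,180) and (173,200) in the scene view. The hook is empty, the wedge is still in place at (305,259) in the side view, and the arm is clear. I'll hand it in.

```bash
python3 -c "
from plant import r
r.hold(.5); print(r.sign_off())"
```

```text
the job is handed in; nothing more can be done
None
```

The job is handed in, verdict not shown: the wedge is jammed under the stand, and the medium and large pots (no small pot was there) were each weighed on the hook and now stand upright on the blue board.

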